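# Cap the filled paste jars by colour

## Task

Close the three filled jars on the blue mat: lay a gold cap centred and flat on the mouth of each jar of amber paste, and the black lid on the mouth of the jar of dark paste, taking them from the steel riser. Leave the empty jar on the mat open, and do not knock over the jars or push them out of their places.

Things in the scene. Friction and masses are not known exactly. Their poses are not given: they have to be found in the camera images.
- gold_cap_1_center (a point): One of two equal gold metal jar caps: flat round disc, 64 mm in diameter, 10 mm thick. Point at its centre, half-way up; z up, any yaw. It starts on one of three white rests (42 mm wide, 12 mm high) in a row roughly along y, 80 mm apart, on a narrow steel riser near the robot; the caps and the lid in any order, 13 mm between neighbours, clear on the two long sides of the row.
- gold_cap_2_center (a point): One of two equal gold metal jar caps: flat round disc, 64 mm in diameter, 10 mm thick. Point at its centre, half-way up; z up, any yaw. It starts on one of three white rests (42 mm wide, 12 mm high) in a row roughly along y, 80 mm apart, on a narrow steel riser near the robot; the caps and the lid in any order, 13 mm between neighbours, clear on the two long sides of the row.
- black_lid_center (a point): The black ribbed plastic lid: round, 66 mm in diameter, 18 mm high. Point at its centre, half-way up; z up, any yaw. It starts on one of three white rests (42 mm wide, 12 mm high) in a row roughly along y, 80 mm apart, on a narrow steel riser near the robot; the caps and the lid in any order, 13 mm between neighbours, clear on the two long sides of the row.
- amber_jar_1_mouth (a point): Jar of amber (yellow-tan) paste, 70 mm wide, 112 mm tall, loose; one of four glass jars in any order on the blue mat (jars off the mat do not belong to the job). Point at the centre of its open mouth, level with the rim; z up. A cap laid on it rests flat with its underside at this point. The rim touches as wide as the body (70 mm): fingers beside a cap must not reach below it.
- amber_jar_2_mouth (a point): Jar of amber (yellow-tan) paste, 70 mm wide, 112 mm tall, loose; one of four glass jars in any order on the blue mat (jars off the mat do not belong to the job). Point at the centre of its open mouth, level with the rim; z up. A cap laid on it rests flat with its underside at this point. The rim touches as wide as the body (70 mm): fingers beside a cap must not reach below it.
- dark_jar_mouth (a point): Jar of dark grey-black paste, 70 mm wide, 112 mm tall, loose; one of four glass jars in any order on the blue mat (jars off the mat do not belong to the job). Point at the centre of its open mouth, level with the rim; z up. A cap laid on it rests flat with its underside at this point. The rim touches as wide as the body (70 mm): fingers beside a cap must not reach below it.
- empty_jar_mouth (a point): Empty clear jar, to be left open where it stands, 70 mm wide, 112 mm tall, loose; one of four glass jars in any order on the blue mat (jars off the mat do not belong to the job). Point at the centre of its open mouth, level with the rim; z up.
Mind the look-alikes: they are no part of the job. Leave any pink look-alike of the part that bears gold_cap_1_center alone.

How it is judged (in metres and radians):
At the end, for the whole second after the job is handed in: Each amber jar carries one gold cap and the dark jar the black lid (either gold cap on either amber jar), each centred within 12 mm of the jar's mouth, flat on the rim (height within 5 mm, tilt under 0.12 rad) and at rest; all four jars stand upright (under 0.1 rad) and the empty one is open (((horizontal distance between gold_cap_1_center and amber_jar_1_mouth below 0.012 m and z of gold_cap_1_center in the frame of amber_jar_1_mouth between 0 and 0.01 m and horizontal distance between gold_cap_2_center and amber_jar_2_mouth below 0.012 m and z of gold_cap_2_center in the frame of amber_jar_2_mouth between 0 and 0.01 m) or (horizontal distance between gold_cap_1_center and amber_jar_2_mouth below 0.012 m and z of gold_cap_1_center in the frame of amber_jar_2_mouth between 0 and 0.01 m and horizontal distance between gold_cap_2_center and amber_jar_1_mouth below 0.012 m and z of gold_cap_2_center in the frame of amber_jar_1_mouth between 0 and 0.01 m)) and horizontal distance between black_lid_center and dark_jar_mouth below 0.012 m and z of black_lid_center in the frame of dark_jar_mouth between 0.004 and 0.014 m and angle between each of gold_cap_1_center, gold_cap_2_center, black_lid_center's own z axis and vertical below 0.12 rad and angle between each of amber_jar_1_mouth, amber_jar_2_mouth, dark_jar_mouth, empty_jar_mouth's own z axis and vertical below 0.1 rad and linear speed of each of gold_cap_1, gold_cap_2, black_lid below 0.03 m/s); the robot touches nothing.
It fails at once if the amber jar 1 is shoved more than 30 mm or tipped (distance of amber_jar_1_mouth from where it was at the start of the episode above 0.03 m or angle between amber_jar_1_mouth's own z axis and vertical above 0.25 rad).
It fails at once if the amber jar 2 is shoved more than 30 mm or tipped (distance of amber_jar_2_mouth from where it was at the start of the episode above 0.03 m or angle between amber_jar_2_mouth's own z axis and vertical above 0.25 rad).
It fails at once if the dark jar is shoved more than 30 mm or tipped (distance of dark_jar_mouth from where it was at the start of the episode above 0.03 m or angle between dark_jar_mouth's own z axis and vertical above 0.25 rad).
It fails at once if the empty jar is shoved more than 30 mm or tipped (distance of empty_jar_mouth from where it was at the start of the episode above 0.03 m or angle between empty_jar_mouth's own z axis and vertical above 0.25 rad).
It also fails if it takes over 80 s, if anything falls off the work surface, if the arm or the gripper's body presses on something with over 40 N, if the wrist force passes 120 N, or if a joint passes its speed limit or range.

## Robot

A 7-joint arm with a two-finger parallel gripper is mounted at the origin on a cart in front of the work surface, level with it; the furniture and walls round the work are solid. World frame = base frame: x ahead of the robot, y to its left, z up, the work surface at z = 0. Lengths are in mm, angles in rad, forces in N, time in s.
With the tool pointing down it reaches from about 400 to 875 mm from the base axis. Payload 4.4 kg.
Tool frame: the origin (TCP) lies at the very end of the fingers, on their centre line; the grasp point (between the pads) lies 19 mm behind it; z points along the fingers, y is the direction in which the jaws open and shut (so a half turn about z gives the same grasp; the last joint's range is limited). The gripper opens to 85 mm and grips with 20 to 120 N. Pads are 22 mm wide; open, the fingers measure 114 mm over their backs; the gripper's body (76 mm by 85 mm) begins 54 mm behind the grasp point. The pads swing forward as they close: fully open they stand 13 mm farther back than shut.
Start: joints at [1.091, 0.628, 0.038, 1.517, -0.027, 0.996, -0.02], TCP at [261.388, -595.142, 231.313] pointing down, gripper open.
Joint ranges: [-3.06, 3.06], [-0.37, 2.12], [-1.25, 1.32], [0.18, 2.47], [-1.1, 4.24], [0.23, 1.98], [-2.94, 2.94]. Speed limits (rad/s): [2.57, 2.57, 3.14, 3.14, 3.14, 3.14, 3.14].

## Interface

Orientations are given as [roll, pitch, yaw] about the fixed x, y, z axes, in that order (R = Rz(yaw) Ry(pitch) Rx(roll)).
In Python, from cell import ctrl gives the robot as it stands. The module is installed in compiled form; this text tells all that it offers.
- The arm moves only by the shell command python3 -m jog 'ROWS'. ROWS is text: rows parted by semicolons, each of 7 numbers parted by spaces: the shift along the tool's x, y, z in mm, then the turn, a rotation vector about the tool's x, y, z in degrees, then the opening, from -1 (shut) to 1 (fully open). In form: x y z wx wy wz claw; .... A call has 1 to 8 rows; each row is the pose to reach, as a shift and turn from the pose commanded when the call began, along the tool's axes at that moment; what a row does not reach only later rows make up. A row lasts 1/8 s, in which the tool goes at most 62.5 mm and 10.7 degrees, less where a joint would pass 70% of its speed; a pose out of reach is approached as far as the arm can. A call with a gripper value outside its range is refused whole. The fingers move at their own pace and stop on an object; the grip force is fixed at half the most. Time passes only in rows, so rows that repeat a pose let the fingers close. It gives the time, the measured TCP pose, the force and the opening at its end, in the units of the state.
- ctrl.read_state(): the state, without advancing time (a new reading comes with each control period).
- ctrl.get_image(name): name is "side" or "top"; returns a dict with "image" (400x640x3 uint8, red, green, blue), "z_map" (400x640 float32, mm along the optical axis (not along the pixel's ray), 0 where there is no reading), "vertical_fov" (degrees; the focal length in pixels is half the picture's height over the tangent of half this angle, whatever the lens; pixels are square), "cx", "cy" (the principal point, pixels), "k1" (the pictures are not rectified: a ray, as slopes to the right and down, at radius r is drawn at 1 + k1 r^2 times it, then the intrinsics apply), "extrinsics" (4x4, takes a point from world to camera coordinates). Camera axes: x right, y down, z forward; pixel columns grow to the right and rows downward; lengths in mm; the calibration is good to about 2 mm. A picture is of the moment at which its call begins.
- ctrl.finish_job(): hands the job in, once; it reports no verdict.
The state is a dict: "clock": time; "qpos": joint angles; "qd": joint speeds; "tau": joint torques, N m; "eef_pos": TCP position; "tool_rot": TCP orientation; "force": force on the tool from outside, world axes, zero at the start; "torque": the same for the moment, N m; "width": finger opening in mm.
Only numpy, scipy, OpenCV 4.12 (cv2) and the standard library are available. Lean on these libraries where they do the work, as an engineer would, in place of code of your own. Each camera call takes 0.05 s, during which the arm holds its last target.

## Working session

There is one attempt and no reset: what is moved stays moved. The work goes in short steps, Python scripts to look and compute and a shell command to move; the robot and the scene stay as the last step left them, time stands still between calls to the robot, and variables do not carry over. Pictures are saved under pics/ and viewed, and the job is handed in when it is done.

```bash
mkdir -p pics; python3 - <<'E'
from cell import ctrl
import cv2,numpy as np
s=ctrl.read_state();print(s)
for n in("side","top"):
    d=ctrl.get_image(n);cv2.imwrite(f"pics/{n}0.png",d["image"][:,:,::-1]);np.savez(f"{n}0.npz",**d)
    print(n,d["vertical_fov"],d["cx"],d["cy"],d["k1"],np.round(d["extrinsics"],3).tolist())
E
```

```text
{'clock': 0.0, 'qpos': array([ 1.09118587,  0.62933859,  0.03842512,  1.51837308, -0.02704391,
        0.99630914, -0.0199999 ]), 'qd': array([-9.05477289e-04, -2.56955775e-05,  3.35146743e-04,  2.21325223e-03,
       -1.40112677e-03,  2.83677791e-04, -1.69628908e-03]), 'tau': array([ 1.98706821e-04, -5.63396323e+01,  1.22617140e+00, -1.93435639e+01,
        1.09784456e-02,  1.06581356e-02, -1.24029563e-05]), 'eef_pos': array([ 261.15887342, -594.5378468 ,  230.39203689]), 'tool_rot': array([-3.13968127e+00, -2.16459281e-05,  4.13800148e-01]), 'force': array([-0.62805181, -0.55592115,  0.69638928]), 'torque': array([-0.0340355 ,  0.00581663, -0.02798931]), 'width': 85.81723095588426}
side 53.84720001981609 323.4606970481947 200.76991604738598 0.022019787567168336 [[-0.939, -0.343, 0.018, 490.034], [-0.198, 0.497, -0.845, 357.375], [0.281, -0.797, -0.534, 499.071], [0.0, 0.0, 0.0, 1.0]]
top 52.88859671765655 318.99281586641877 199.29482829899783 -0.003632964267929932 [[0.002, -1.0, -0.024, -289.608], [-0.982, 0.002, -0.187, 640.847], [0.187, 0.024, -0.982, 885.798], [0.0, 0.0, 0.0, 1.0]]
```

View pics/side0.png

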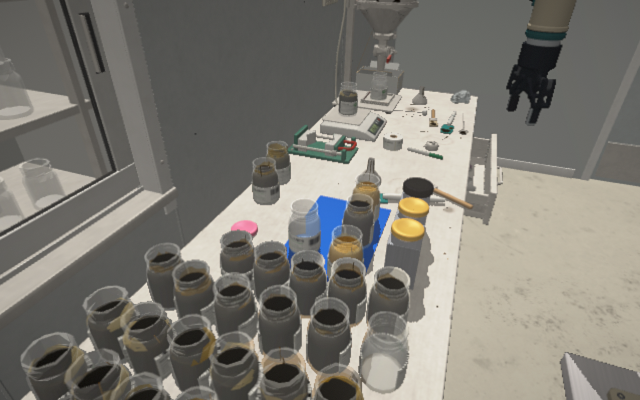

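View pics/top0.png

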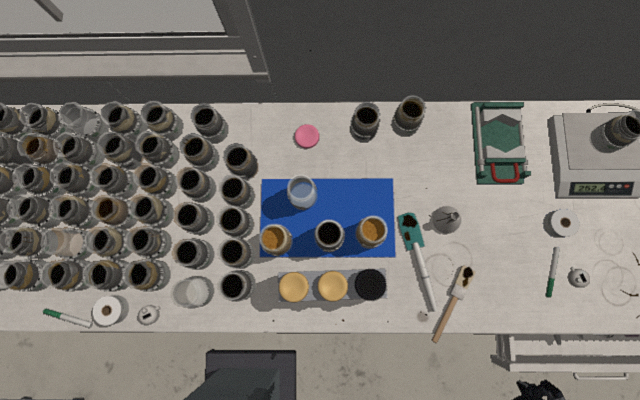

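The top view shows the mat jars: empty at (302,193), amber at (275,239), dark at (330,235) and amber at (372,231). The riser holds gold caps at (293,287) and (333,286), and the black lid at (371,285). The pink look-alike is at (306,136).

```bash
cat > h.py <<'E'
import numpy as np,cv2
from scipy.spatial.transform import Rotation as R
class Cam:
    def __init__(s,d):
        s.img=np.array(d["image"]);s.z=np.array(d["z_map"]);s.f=200/np.tan(np.radians(float(d["vertical_fov"]))/2)
        s.K=np.array([[s.f,0,float(d["cx"])],[0,s.f,float(d["cy"])],[0,0,1]]);s.k=np.array([float(d["k1"]),0,0,0])
        s.E=np.array(d["extrinsics"])
    def ray(s,uv):
        p=cv2.undistortPoints(np.float64(uv).reshape(-1,1,2),s.K,s.k).reshape(-1,2)
        dirs=np.c_[p,np.ones(len(p))]@s.E[:3,:3]; c=-s.E[:3,:3].T@s.E[:3,3]
        return c,dirs
    def plane(s,uv,h):
        c,d=s.ray(uv); return c+d*((h-c[2])/d[:,2])[:,None]
    def depth(s,uv):
        uv=np.asarray(uv).reshape(-1,2); c,d=s.ray(uv); z=s.z[uv[:,1].astype(int),uv[:,0].astype(int)]
        return c+d*z[:,None]
    def proj(s,P):
        return cv2.projectPoints(np.float64(P).reshape(-1,1,3),cv2.Rodrigues(s.E[:3,:3])[0],s.E[:3,3],s.K,s.k)[0].reshape(-1,2)
def load(n): return Cam(np.load(n))
E
python3 - <<'E'
from h import *
t=load("top0.npz")
print("cam",-t.E[:3,:3].T@t.E[:3,3])
hsv=cv2.cvtColor(t.img,cv2.COLOR_RGB2HSV)
vv,uu=np.mgrid[0:400,0:640]
P=t.depth(np.c_[uu.ravel(),vv.ravel()]).reshape(400,640,3)
np.save("P.npy",P)
for n,(u,v) in dict(g1=(293,287),g2=(333,286),b=(371,285),amberL=(275,239),dark=(330,235),amberR=(372,231),empty=(302,193),mat=(352,200),table=(430,180),riser=(312,275)).items():
    print(n,np.round(np.nanmedian(P[v-2:v+3,u-2:u+3].reshape(-1,3),0),1),t.img[v,u])
# height slices: contours of tall things in the region
c=t.img[160:310,240:410];cv2.imwrite("pics/zoom.png",cv2.resize(c,None,fx=4.5,fy=4,interpolation=cv2.INTER_CUBIC)[:,:,::-1])
E
```

```text
cam [ 464.38575663 -311.95417105  982.96835195]
g1 [ 441.3 -237.2  123. ] [186 153  99]
g2 [ 443.6 -321.   123. ] [188 155 100]
b [ 446.1 -399.5  132. ] [20 18 18]
amberL [ 545.2 -192.3   85.7] [142  98  42]
dark [ 553.1 -315.2   96.2] [0 0 0]
amberR [ 562.8 -408.7   87.9] [143 101  45]
empty [ 666.3 -246.6    7. ] [102 116 137]
mat [ 649.5 -370.4    1. ] [ 36  76 149]
table [ 7.000e+02 -5.655e+02 -3.000e-01] [181 176 165]
riser [ 466.2 -276.1  100.8] [137 134 134]
```

View pics/zoom.png

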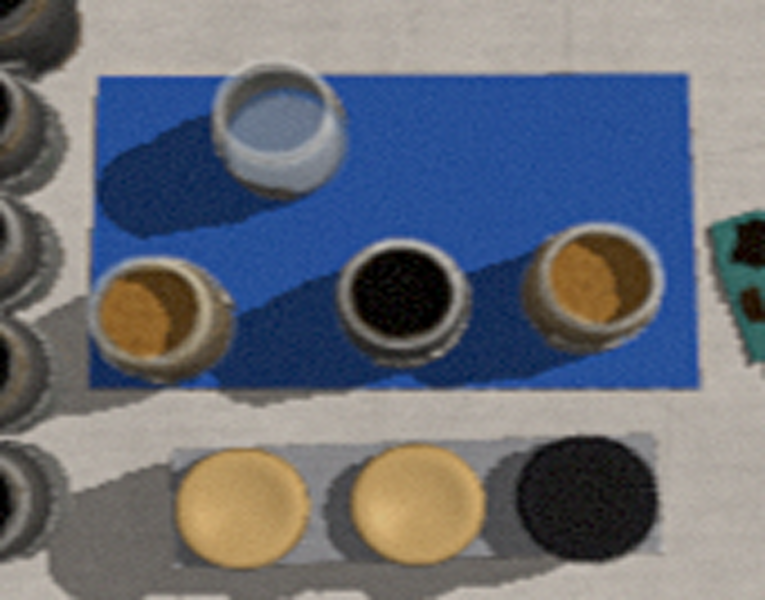

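```bash
cat > meas.py <<'E'
from h import *
def circ(xy):
    # robust-ish: minEnclosingCircle + algebraic
    c,r=cv2.minEnclosingCircle(np.float32(xy)); 
    A=np.c_[2*xy,np.ones(len(xy))]; s=np.linalg.lstsq(A,(xy**2).sum(1),rcond=None)[0]
    return np.array(c),r,s[:2],np.sqrt(s[2]+s[:2]@s[:2])
def run(t,items):
    vv,uu=np.mgrid[0:400,0:640]
    P=t.depth(np.c_[uu.ravel(),vv.ravel()]).reshape(400,640,3)
    out={}
    for n,(x,y,zl,zh,R0) in items.items():
        m=(np.hypot(P[...,0]-x,P[...,1]-y)<R0)&(P[...,2]>zl)&(P[...,2]<zh)
        if m.sum()<20: print(n,"few",m.sum());continue
        q=P[m]; c,r,c2,r2=circ(q[:,:2].astype(float)); out[n]=c
        print(n,m.sum(),"z",np.round(np.median(q[:,2]),1),"enc",np.round(c,1),round(r,1),"alg",np.round(c2,1),round(r2,1),"mean",np.round(q[:,:2].mean(0),1))
    return out
E
python3 - <<'E'
from meas import *
t=load("top0.npz")
run(t,dict(g1=(441,-237,118,128,45),g2=(443,-321,118,128,45),b=(446,-399,126,138,45),amberL=(545,-200,108,118,50),dark=(553,-315,108,118,50),amberR=(560,-401,108,118,50),empty=(645,-255,108,118,55)))
# circular rim via image contour: caps by colour mask
hsv=cv2.cvtColor(t.img,cv2.COLOR_RGB2HSV)
m=cv2.inRange(hsv,(10,80,110),(30,255,255)); m[:265]=0;m[305:]=0
cs,_=cv2.findContours(m,cv2.RETR_EXTERNAL,cv2.CHAIN_APPROX_NONE)
for c in cs:
    if len(c)>40:
        q=t.plane(c.reshape(-1,2),123)[:,:2]; print("gold",[np.round(a,1) for a in circ(q)])
m=cv2.inRange(hsv,(0,0,0),(180,255,55)); m[:268]=0;m[305:]=0;m[:,:350]=0;m[:,395:]=0
cs,_=cv2.findContours(m,cv2.RETR_EXTERNAL,cv2.CHAIN_APPROX_NONE)
for c in cs:
    if len(c)>40:
        q=t.plane(c.reshape(-1,2),131)[:,:2]; print("blk",[np.round(a,1) for a in circ(q)])
E
```

```text
g1 689 z 123.4 enc [ 441.9 -236.7] 31.2 alg [ 442.4 -237.5] 21.8 mean [ 442.2 -237.5]
g2 725 z 123.5 enc [ 445.9 -326.2] 39.1 alg [ 443.9 -319.7] 22.5 mean [ 443.8 -318.8]
b 799 z 131.3 enc [ 447.2 -397.2] 33.2 alg [ 447.1 -396.9] 23.0 mean [ 447.  -396.9]
amberL 165 z 112.4 enc [ 547.2 -188.1] 29.6 alg [ 546.9 -188.4] 27.2 mean [ 547.8 -188.5]
dark 154 z 112.6 enc [ 556.4 -311. ] 29.4 alg [ 556.3 -311. ] 27.4 mean [ 556.4 -311.3]
amberR 156 z 112.4 enc [ 565.2 -408.6] 29.3 alg [ 565.  -408.4] 27.3 mean [ 564.9 -408.6]
empty 167 z 112.7 enc [ 659.1 -248. ] 29.9 alg [ 658.7 -248.1] 27.3 mean [ 659.5 -248.2]
gold [array([ 442.4, -237.9]), np.float64(31.3), array([ 442.4, -237.9]), np.float64(30.3)]
gold [array([ 444.7, -320. ]), np.float64(31.2), array([ 444.6, -319.9]), np.float64(30.3)]
blk [array([ 448.2, -396.8]), np.float64(32.5), array([ 447.8, -396.9]), np.float64(31.2)]
```

```bash
cat > go.py <<'E'
import sys
from h import *
from cell import ctrl
def go(x,y,z,yaw=92):
    s=ctrl.read_state();Rc=R.from_euler("xyz",s["tool_rot"])
    d=Rc.inv().apply(np.array([x,y,z])-s["eef_pos"]); w=(Rc.inv()*R.from_euler("xyz",[180,0,yaw],degrees=True)).as_rotvec(degrees=True)
    print("t",round(s["clock"],2),"pos",np.round(s["eef_pos"],1),"rpy",np.round(np.degrees(s["tool_rot"]),2),"w",round(s["width"],1),"F",np.round(s["force"],1),"-> shift",np.round(d,1),"turn",np.round(w,1))
if __name__=="__main__": go(*map(float,sys.argv[1:]))
E
python3 go.py 447.5 -397 210
```

```text
t 0.1 pos [ 261.2 -594.6  230.5] rpy [-179.9     0.     23.71] w 85.5 F [ 0.7 -0.2  0.6] -> shift [ 250.1 -106.    20.7] turn [ -0.1  -0.1 -68.3]
```

```bash
python3 -m jog '30 -15 0 0 0 -9 1; 70 -30 0 0 0 -19 1; 115 -50 5 0 0 -29 1; 160 -70 10 0 0 -39 1; 200 -90 15 0 0 -49 1; 230 -100 20 0 0 -59 1; 250 -106 20 0 0 -68.3 1; 250 -106 20 0 0 -68.3 1'; python3 go.py 447.5 -397 160
```

```text
clock: 1.1
eef_pos: [448.9, -395.9, 211.0]
tool_rot: [3.141, -0.002, 1.608]
force: [0.4, -0.8, 0.3]
width: 85.6
t 1.1 pos [ 448.9 -395.9  211. ] rpy [ 1.7997e+02 -9.0000e-02  9.2110e+01] w 85.6 F [ 0.4 -0.8  0.3] -> shift [-1.2 -1.5 51. ] turn [ 0.  -0.1  0.1]
```

```bash
python3 -m jog '-1 -1.5 20 0 0 0 1; -1 -1.5 50 0 0 0 1; -1 -1.5 50 0 0 0 1'; python3 go.py 447.5 -397 110
python3 - <<'E'
from h import *
from cell import ctrl
for n in("side","top"):
    d=ctrl.get_image(n);np.savez(f"{n}1.npz",**d)
    t=Cam(d); u,v=t.proj([[447,-397,150]])[0];u,v=int(u),int(v)
    c=t.img[max(0,v-65):v+55,max(0,u-80):u+80]; print(n,u,v); cv2.imwrite(f"pics/{n}1.png",cv2.resize(c,None,fx=4,fy=4)[:,:,::-1])
E
```

```text
clock: 1.48
eef_pos: [443.3, -398.9, 159.3]
tool_rot: [-3.137, -0.003, 1.602]
force: [1.4, 0.1, 0.2]
width: 85.5
t 1.48 pos [ 443.3 -398.9  159.3] rpy [-1.7972e+02 -1.5000e-01  9.1760e+01] w 85.5 F [1.4 0.1 0.2] -> shift [ 1.6  4.5 49.3] turn [-0.3 -0.1 -0.2]
side 419 175
top 370 284
```

View pics/side1.png

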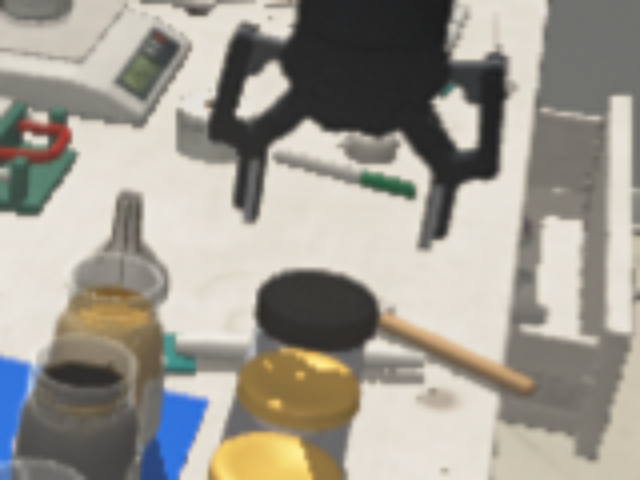

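View pics/top1.png

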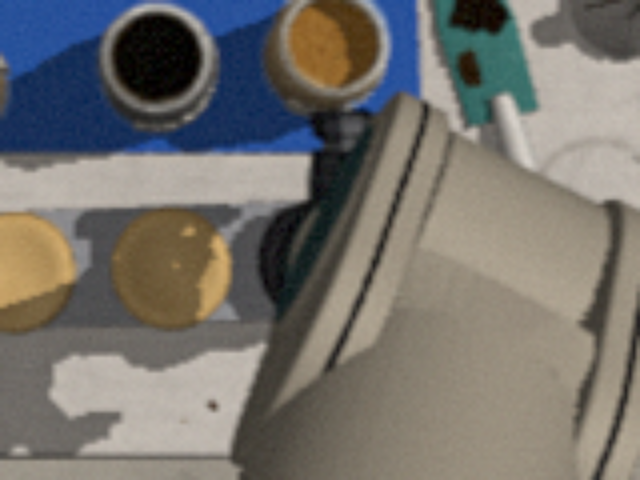

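```bash
python3 go.py 447.5 -397 110; python3 go.py 447.5 -397 110
python3 - <<'E'
from h import *
s=load("side1.npz")
c,d=s.ray([(401.5,164.5),(445.2,171.3)])
for y in(-397,-386): print(np.round(c+d*((y-c[1])/d[:,1])[:,None],1))
print(s.depth([(401,163),(445,169)]))
E
```

```text
t 1.57 pos [ 445.7 -399.6  161.8] rpy [-1.7998e+02  3.0000e-02  9.1850e+01] w 85.2 F [0.2 0.2 0.1] -> shift [ 2.5  1.9 51.8] turn [-0.   0.  -0.1]
t 1.57 pos [ 445.7 -399.6  161.8] rpy [-1.7998e+02  3.0000e-02  9.1850e+01] w 85.2 F [0.2 0.2 0.1] -> shift [ 2.5  1.9 51.8] turn [-0.   0.  -0.1]
[[ 488.2 -397.   169.3]
 [ 395.6 -397.   170.9]]
[[ 486.8 -386.   174.8]
 [ 395.5 -386.   176.4]]
[[ 488.26662777 -385.63232901  178.30829314]
 [ 396.85334816 -386.61817793  181.20262217]]
```

```bash
cat > go.py <<'E'
import sys
from h import *
from cell import ctrl
def go(x,y,z,yaw=92,n=4):
    S=[]
    for i in range(n): S.append(ctrl.read_state()); ctrl.get_image("top")
    s=S[-1]; p=np.mean([a["eef_pos"] for a in S],0);sd=np.std([a["eef_pos"] for a in S],0)
    Rc=R.from_euler("xyz",[a["tool_rot"] for a in S]).mean()
    d=Rc.inv().apply(np.array([x,y,z])-p); w=(Rc.inv()*R.from_euler("xyz",[180,0,yaw],degrees=True)).as_rotvec(degrees=True)
    print("t",round(s["clock"],2),"pos",np.round(p,1),"sd",np.round(sd,1),"rpy",np.round(Rc.as_euler("xyz",degrees=True),2),"w",round(s["width"],1),"F",np.round(np.mean([a["force"] for a in S],0),1),"-> shift",np.round(d,1),"turn",np.round(w,1))
if __name__=="__main__": go(*map(float,sys.argv[1:]))
E
python3 -m jog '1.5 1.5 0 0 0 0 1; 1.5 1.5 20 0 0 0 1; 1.5 1.5 40 0 0 0 1; 1.5 1.5 51 0 0 0 1; 1.5 1.5 51 0 0 0 1;1.5 1.5 51 0 0 0 1'; python3 go.py 447.5 -397 110
```

```text
clock: 2.33
eef_pos: [448.3, -397.5, 111.2]
tool_rot: [3.14, 0.001, 1.606]
force: [-0.6, -1.0, 0.2]
width: 85.3
t 2.48 pos [ 448.2 -397.4  111.2] sd [0.1 0.  0.1] rpy [1.7993e+02 6.0000e-02 9.2000e+01] w 85.3 F [0.  0.1 0. ] -> shift [ 0.5 -0.7  1.2] turn [0.1 0.1 0. ]
```

```bash
python3 -m jog '0.5 -0.7 1 0 0 0 0.8; 0.5 -0.7 1 0 0 0 -1; 0.5 -0.7 1 0 0 0 -1; 0.5 -0.7 1 0 0 0 -1; 0.5 -0.7 1 0 0 0 -1; 0.5 -0.7 1 0 0 0 -1'; python3 go.py 447.5 -397 170;  python3 - <<'E'
from h import *
from cell import ctrl
for n in("side",):
    d=ctrl.get_image(n);np.savez(f"{n}2.npz",**d)
    t=Cam(d); c=t.img[140:240,360:500]; cv2.imwrite(f"pics/{n}2.png",cv2.resize(c,None,fx=5,fy=5,interpolation=cv2.INTER_CUBIC)[:,:,::-1])
E
```

```text
clock: 3.28
eef_pos: [447.0, -396.7, 109.9]
tool_rot: [3.141, 0.0, 1.606]
force: [-2.0, 1.5, 7.1]
width: 62.8
t 3.42 pos [ 447.  -396.7  109.9] sd [0. 0. 0.] rpy [1.7999e+02 2.0000e-02 9.2000e+01] w 62.5 F [-1.4  1.2  6.4] -> shift [ -0.4   0.5 -60.1] turn [0. 0. 0.]
```

View pics/side2.png

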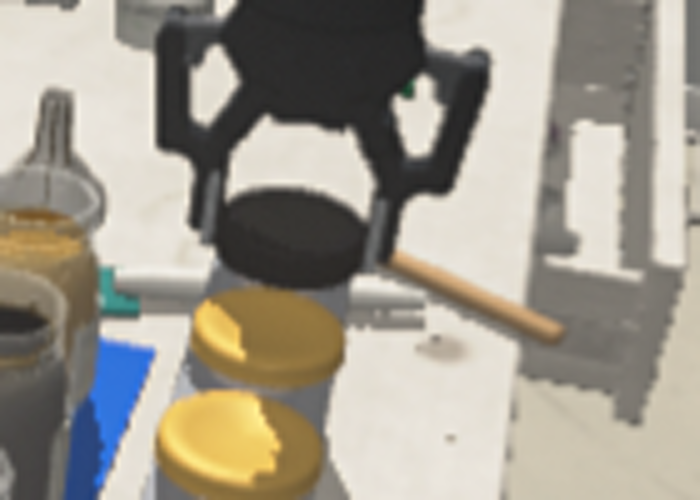

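```bash
python3 -m jog '0 0 -10 0 0 0 -1; 0 0 -25 0 0 0 -1; 0 0 -45 0 0 0 -1; 0 0 -60 0 0 0 -1; 0 0 -60 0 0 0 -1;0 0 -60 0 0 0 -1'; python3 go.py 556.4 -311.1 170; python3 - <<'E'
from h import *
from cell import ctrl
d=ctrl.get_image("side");t=Cam(d); c=t.img[100:220,360:500]; cv2.imwrite(f"pics/side3.png",cv2.resize(c,None,fx=5,fy=5,interpolation=cv2.INTER_CUBIC)[:,:,::-1])
E
```

```text
clock: 4.28
eef_pos: [446.6, -396.4, 169.0]
tool_rot: [-3.141, -0.0, 1.606]
force: [0.2, 0.2, -0.6]
width: 62.6
t 4.42 pos [ 446.5 -396.3  168.7] sd [0.1 0.1 0.2] rpy [-1.7995e+02 -5.0000e-02  9.2010e+01] w 62.6 F [-0.1  0.1 -0. ] -> shift [ 81.3 112.8  -1.3] turn [-0.1 -0.   0. ]
```

View pics/side3.png

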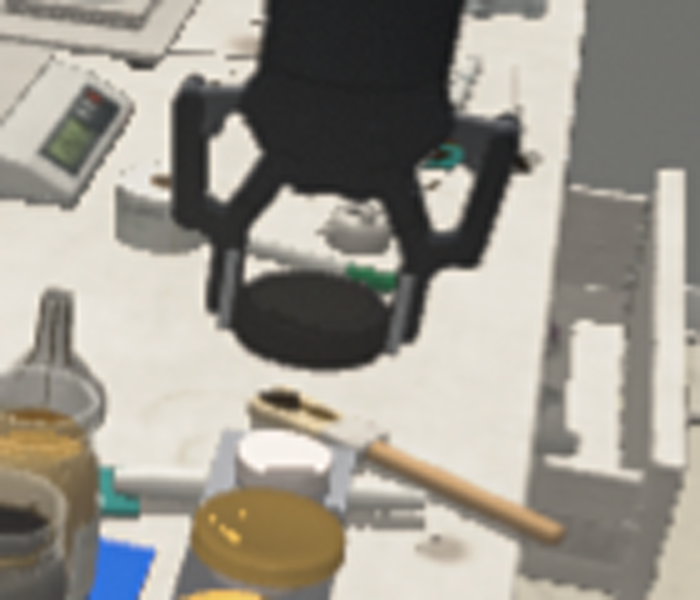

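The lid is held level, and the fingertips sit above its underside. I'll carry it to the dark jar.

```bash
python3 -m jog '20 28 0 0 0 0 -1; 45 60 0 0 0 0 -1; 65 90 0 0 0 0 -1; 78 106 0 0 0 0 -1; 81 113 0 0 0 0 -1; 81 113 0 0 0 0 -1;81 113 0 0 0 0 -1'; python3 go.py 556.4 -311.1 115
```

```text
clock: 5.4
eef_pos: [555.7, -313.3, 169.2]
tool_rot: [-3.14, 0.001, 1.604]
force: [-0.5, -0.2, -0.5]
width: 62.8
t 5.55 pos [ 555.9 -313.1  169.3] sd [0.2 0.2 0.1] rpy [-1.7995e+02  3.0000e-02  9.1890e+01] w 62.6 F [ 0.2 -0.7 -0.5] -> shift [ 2.   0.6 54.3] turn [-0.   0.  -0.1]
```

```bash
python3 -m jog '2 0.6 15 0 0 0 -1; 2 0.6 30 0 0 0 -1; 2 0.6 45 0 0 0 -1; 2 0.6 52 0 0 0 -1; 2 0.6 54 0 0 0 -1; 2 0.6 54 0 0 0 -1'; python3 go.py 556.4 -311.1 110; python3 - <<'E'
from h import *
from cell import ctrl
for n in ("side","top"):
    d=ctrl.get_image(n);t=Cam(d); u,v=map(int,t.proj([[556,-311,115]])[0]); c=t.img[v-60:v+60,u-80:u+80]; cv2.imwrite(f"pics/{n}4.png",cv2.resize(c,None,fx=5,fy=5,interpolation=cv2.INTER_CUBIC)[:,:,::-1])
E
```

```text
clock: 6.35
eef_pos: [557.8, -309.7, 115.4]
tool_rot: [3.141, 0.0, 1.606]
force: [0.2, -0.4, -0.3]
width: 62.9
t 6.5 pos [ 557.9 -309.8  115.7] sd [0.1 0.1 0.2] rpy [1.7996e+02 2.0000e-02 9.2010e+01] w 62.6 F [-0.   0.  -0.4] -> shift [-1.2 -1.5  5.7] turn [0. 0. 0.]
```

View pics/side4.png

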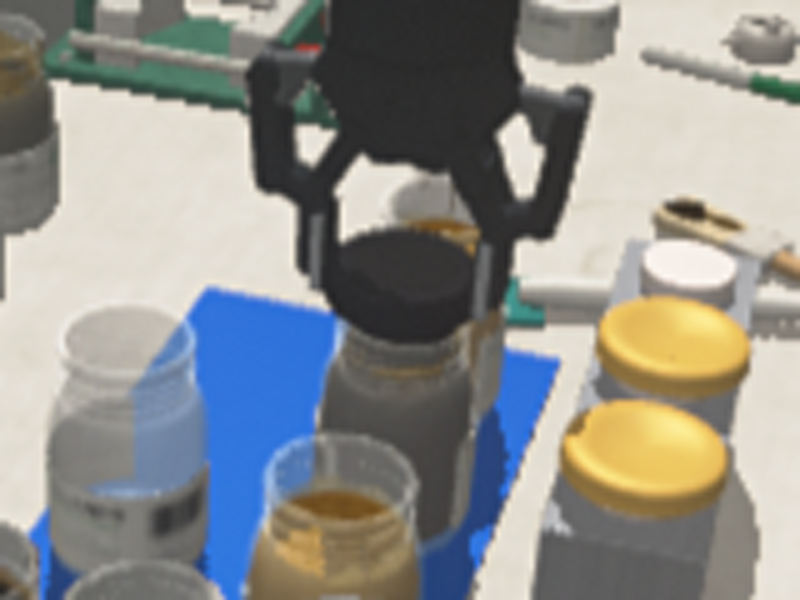

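View pics/top4.png

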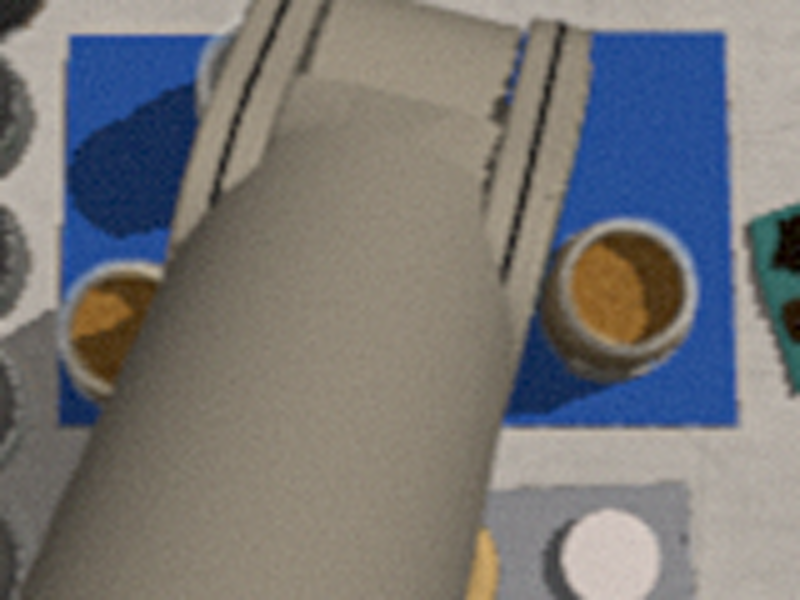

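```bash
python3 -m jog '-1 -1 2 0 0 0 -1; -1 -1 4 0 0 0 -1; -1 -1 5 0 0 0 -1; -1 -1 5 0 0 0 -1; -1 -1 5 0 0 0 -1'; python3 go.py 556.4 -311.1 110
```

```text
clock: 7.28
eef_pos: [556.7, -310.7, 110.3]
tool_rot: [3.141, -0.0, 1.606]
force: [0.2, 0.5, -0.5]
width: 62.4
t 7.42 pos [ 556.7 -310.7  110.4] sd [0. 0. 0.] rpy [179.99   0.    92.01] w 62.9 F [ 0.1  0.4 -0.4] -> shift [-0.4 -0.3  0.4] turn [0. 0. 0.]
```

```bash
python3 -m jog '0 0 0.6 0 0 0 -1; 0 0 0.6 0 0 0 -1;0 0 0.6 0 0 0 -1'; python3 -m jog '0 0 0.6 0 0 0 -1; 0 0 0.6 0 0 0 -1;0 0 0.6 0 0 0 -1'
```

```text
clock: 7.85
eef_pos: [556.6, -310.7, 109.7]
tool_rot: [3.142, -0.0, 1.606]
force: [-0.4, 0.1, -0.6]
width: 62.9
clock: 8.22
eef_pos: [556.7, -310.8, 109.5]
tool_rot: [3.141, 0.0, 1.606]
force: [-1.1, 0.4, 4.4]
width: 62.8
```

```bash
python3 go.py 556.4 -311.1 110
```

```text
t 8.38 pos [ 556.7 -310.8  109.5] sd [0. 0. 0.] rpy [1.7998e+02 1.0000e-02 9.2010e+01] w 62.6 F [-0.9  1.   5.3] -> shift [-0.3 -0.3 -0.5] turn [0. 0. 0.]
```

Contact at 5 N. Releasing.

```bash
python3 -m jog '0 0 0 0 0 0 0.6; 0 0 0 0 0 0 0.8; 0 0 0 0 0 0 1; 0 0 0 0 0 0 1; 0 0 0 0 0 0 1'; python3 -m jog '0 0 -10 0 0 0 1; 0 0 -30 0 0 0 1; 0 0 -50 0 0 0 1; 0 0 -70 0 0 0 1; 0 0 -80 0 0 0 1;0 0 -80 0 0 0 1'; python3 go.py 444.4 -319.2 170; python3 - <<'E'
from h import *
from cell import ctrl
for n in ("side",):
    d=ctrl.get_image(n);t=Cam(d); u,v=map(int,t.proj([[556,-311,115]])[0]); c=t.img[v-60:v+60,u-80:u+80]; cv2.imwrite(f"pics/{n}5.png",cv2.resize(c,None,fx=5,fy=5,interpolation=cv2.INTER_CUBIC)[:,:,::-1])
E
```

```text
clock: 9.05
eef_pos: [556.6, -310.7, 109.1]
tool_rot: [3.142, -0.0, 1.606]
force: [-0.1, -0.1, 0.1]
width: 85.9
clock: 9.8
eef_pos: [557.0, -310.9, 190.1]
tool_rot: [3.14, 0.001, 1.606]
force: [-0.5, 0.1, 0.0]
width: 85.4
t 9.95 pos [ 556.4 -310.7  189. ] sd [0.4 0.2 0.7] rpy [-179.99   -0.     92.01] w 85.5 F [-0.2  0.2 -0.2] -> shift [  -4.6 -112.3   19. ] turn [-0. -0.  0.]
```

View pics/side5.png

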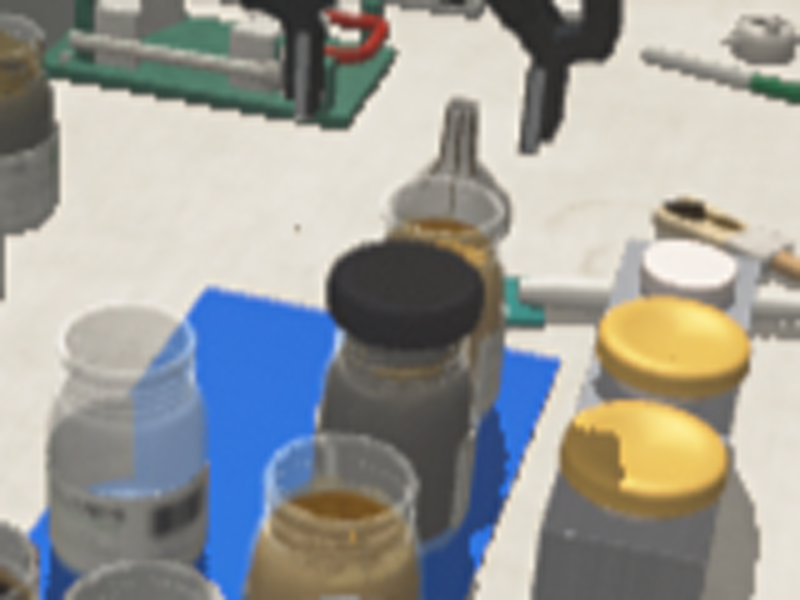

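The lid is on the dark jar, flat and centred. Next is the middle gold cap (g2).

```bash
python3 -m jog '-1 -25 0 0 0 0 1; -2 -55 0 0 0 0 1; -3 -85 5 0 0 0 1; -4 -105 15 0 0 0 1; -4.6 -112 20 0 0 0 1; -4.6 -112 20 0 0 0 1;-4.6 -112 20 0 0 0 1'; python3 go.py 444.6 -319.2 108
```

```text
clock: 10.92
eef_pos: [446.2, -319.1, 169.3]
tool_rot: [3.14, 0.0, 1.607]
force: [-0.0, -0.6, 0.7]
width: 85.5
t 11.07 pos [ 446.  -319.   169.3] sd [0.2 0.  0. ] rpy [1.7993e+02 1.0000e-02 9.2060e+01] w 85.3 F [-0.  -0.3  0.1] -> shift [-0.1 -1.5 61.3] turn [0.1 0.  0.1]
```

```bash
python3 -m jog '0 -1.5 20 0 0 0 1; 0 -1.5 40 0 0 0 1; 0 -1.5 55 0 0 0 1; 0 -1.5 60 0 0 0 1; 0 -1.5 60 0 0 0 1; 0 -1.5 60 0 0 0 1'; python3 go.py 444.6 -319.2 109
```

```text
clock: 11.88
eef_pos: [443.8, -319.5, 109.7]
tool_rot: [3.141, 0.001, 1.606]
force: [-0.1, -0.1, 1.2]
width: 85.5
t 12.03 pos [ 443.7 -319.5  109.7] sd [0.1 0.  0. ] rpy [1.7994e+02 4.0000e-02 9.2000e+01] w 85.1 F [0.4 0.1 0.4] -> shift [0.3 0.9 0.7] turn [0.1 0.  0. ]
```

```bash
python3 -m jog '0.3 0.9 0.5 0 0 0 0.8; 0.3 0.9 0.5 0 0 0 -1; 0.3 0.9 0.5 0 0 0 -1; 0.3 0.9 0.5 0 0 0 -1; 0.3 0.9 0.5 0 0 0 -1; 0.3 0.9 0.5 0 0 0 -1'; python3 go.py 444.6 -319.2 109; python3 -m jog '0 0 -10 0 0 0 -1; 0 0 -25 0 0 0 -1; 0 0 -45 0 0 0 -1; 0 0 -60 0 0 0 -1; 0 0 -60 0 0 0 -1;0 0 -60 0 0 0 -1'; python3 go.py 565.1 -408.6 170; python3 - <<'E'
from h import *
from cell import ctrl
for n in ("side",):
    d=ctrl.get_image(n);t=Cam(d); u,v=map(int,t.proj([[444,-319,165]])[0]); c=t.img[v-60:v+60,u-80:u+80]; cv2.imwrite(f"pics/{n}6.png",cv2.resize(c,None,fx=5,fy=5,interpolation=cv2.INTER_CUBIC)[:,:,::-1])
E
```

```text
clock: 12.82
eef_pos: [444.3, -318.9, 109.6]
tool_rot: [3.141, 0.0, 1.606]
force: [-1.7, 0.7, 7.5]
width: 59.0
t 12.97 pos [ 444.3 -318.9  109.6] sd [0. 0. 0.] rpy [1.7999e+02 3.0000e-02 9.2010e+01] w 58.9 F [-1.8  1.2  7.8] -> shift [-0.3  0.3  0.6] turn [0. 0. 0.]
clock: 13.78
eef_pos: [443.9, -318.8, 168.4]
tool_rot: [-3.141, -0.0, 1.606]
force: [-0.2, 0.1, -0.3]
width: 59.0
t 13.93 pos [ 443.8 -318.7  168.1] sd [0.1 0.1 0.2] rpy [-1.7995e+02 -4.0000e-02  9.2010e+01] w 58.7 F [-0.1  0.1 -0.7] -> shift [-94.1 118.1  -2.1] turn [-0.1 -0.   0. ]
```

View pics/side6.png

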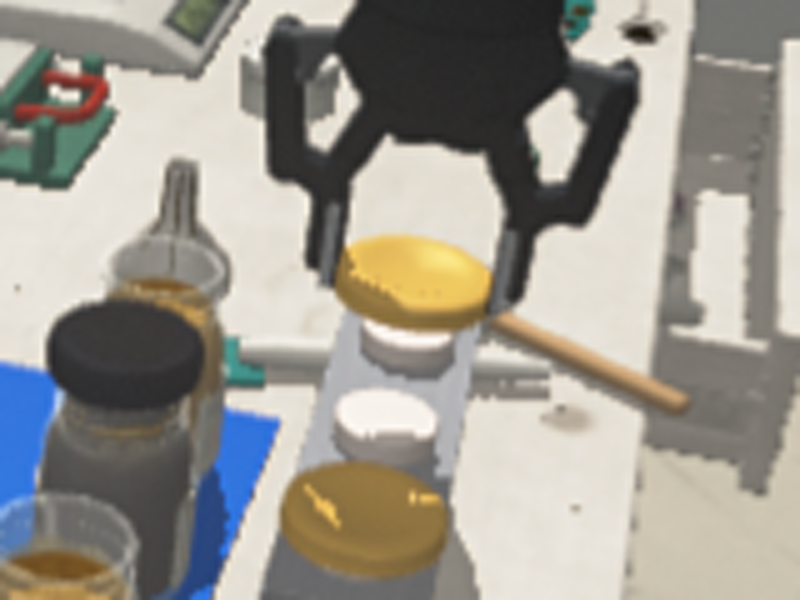

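```bash
python3 -m jog '-24 28 0 0 0 0 -1; -50 60 0 0 0 0 -1; -75 92 0 0 0 0 -1; -90 112 0 0 0 0 -1; -94 118 0 0 0 0 -1; -94 118 0 0 0 0 -1;-94 118 0 0 0 0 -1'; python3 go.py 565.1 -408.6 115
```

```text
clock: 14.9
eef_pos: [564.4, -408.1, 168.6]
tool_rot: [-3.14, -0.001, 1.606]
force: [-0.4, -0.1, -0.4]
width: 58.8
t 15.05 pos [ 564.7 -408.3  168.8] sd [0.2 0.1 0.1] rpy [-1.7996e+02 -2.0000e-02  9.2020e+01] w 59.0 F [-0.2 -0.3 -0.3] -> shift [-0.4  0.5 53.8] turn [-0. -0.  0.]
```

```bash
python3 -m jog '-0.4 0.5 15 0 0 0 -1; -0.4 0.5 30 0 0 0 -1; -0.4 0.5 45 0 0 0 -1; -0.4 0.5 52 0 0 0 -1; -0.4 0.5 54 0 0 0 -1; -0.4 0.5 54 0 0 0 -1'; python3 go.py 565.1 -408.6 110; python3 - <<'E'
from h import *
from cell import ctrl
for n in ("side",):
    d=ctrl.get_image(n);t=Cam(d); u,v=map(int,t.proj([[565,-408,115]])[0]); c=t.img[v-60:v+60,u-80:u+80]; cv2.imwrite(f"pics/{n}7.png",cv2.resize(c,None,fx=5,fy=5,interpolation=cv2.INTER_CUBIC)[:,:,::-1])
E
```

```text
clock: 15.85
eef_pos: [566.2, -409.2, 114.8]
tool_rot: [3.141, 0.0, 1.606]
force: [-0.5, -0.3, -0.1]
width: 58.7
t 16.0 pos [ 566.3 -409.3  115.1] sd [0.1 0.1 0.2] rpy [1.7995e+02 3.0000e-02 9.2010e+01] w 58.4 F [-0.5 -0.4 -0.1] -> shift [ 0.7 -1.2  5.1] turn [0. 0. 0.]
```

View pics/side7.png

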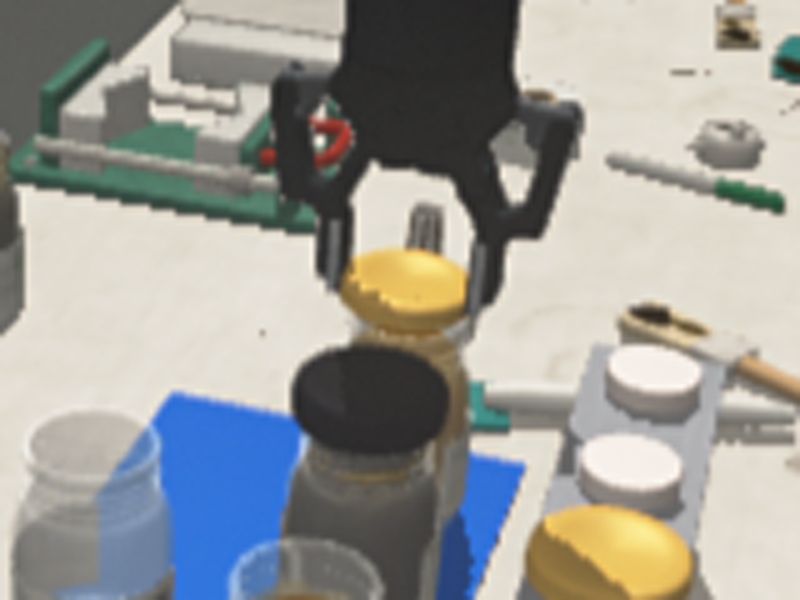

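```bash
python3 -m jog '0.7 -1 2 0 0 0 -1; 0.7 -1 3 0 0 0 -1; 0.7 -1 4 0 0 0 -1; 0.7 -1 4.5 0 0 0 -1; 0.7 -1 4.5 0 0 0 -1';python3 go.py 565.1 -408.6 110
```

```text
clock: 16.73
eef_pos: [564.9, -408.5, 110.1]
tool_rot: [-3.142, -0.0, 1.606]
force: [0.4, 0.5, -0.7]
width: 58.8
t 16.88 pos [ 565.  -408.5  110.1] sd [0. 0. 0.] rpy [180.     0.    92.01] w 58.8 F [ 0.3  0.2 -0.3] -> shift [-0.1  0.1  0.1] turn [0. 0. 0.]
```

```bash
python3 -m jog '0 0 0.6 0 0 0 -1; 0 0 0.6 0 0 0 -1;0 0 0.6 0 0 0 -1'; python3 go.py 565.1 -408.6 110 
```

```text
clock: 17.3
eef_pos: [565.0, -408.5, 109.7]
tool_rot: [3.141, 0.0, 1.606]
force: [-0.6, 0.5, 1.6]
width: 58.4
t 17.45 pos [ 565.  -408.5  109.7] sd [0. 0. 0.] rpy [1.7999e+02 1.0000e-02 9.2010e+01] w 58.8 F [-0.2  0.3  1.6] -> shift [-0.1  0.1 -0.3] turn [0. 0. 0.]
```

Contact is just starting at 1.6 N. I'll go a hair lower, then release.

```bash
python3 -m jog '0 0 0.3 0 0 0 -1; 0 0 0.3 0 0 0 -1; 0 0 0.3 0 0 0 0.6; 0 0 0.3 0 0 0 0.8; 0 0 0.3 0 0 0 1; 0 0 0.3 0 0 0 1; 0 0 0.3 0 0 0 1'; python3 -m jog '0 0 -10 0 0 0 1; 0 0 -30 0 0 0 1; 0 0 -50 0 0 0 1; 0 0 -70 0 0 0 1; 0 0 -80 0 0 0 1;0 0 -80 0 0 0 1'; python3 go.py 442.3 -237.6 170; python3 - <<'E'
from h import *
from cell import ctrl
for n in ("side",):
    d=ctrl.get_image(n);t=Cam(d); u,v=map(int,t.proj([[565,-408,115]])[0]); c=t.img[v-60:v+60,u-80:u+80]; cv2.imwrite(f"pics/{n}8.png",cv2.resize(c,None,fx=5,fy=5,interpolation=cv2.INTER_CUBIC)[:,:,::-1])
E
```

```text
clock: 18.38
eef_pos: [564.9, -408.5, 109.2]
tool_rot: [3.142, 0.0, 1.606]
force: [0.2, 0.3, -0.3]
width: 85.4
clock: 19.12
eef_pos: [565.5, -408.8, 190.7]
tool_rot: [3.14, 0.001, 1.606]
force: [0.4, -0.1, 0.1]
width: 85.0
t 19.27 pos [ 564.8 -408.5  189.4] sd [0.4 0.2 0.9] rpy [1.7999e+02 1.0000e-02 9.2010e+01] w 85.3 F [ 0.2  0.  -0.3] -> shift [ 175.  -116.5   19.4] turn [0. 0. 0.]
```

View pics/side8.png

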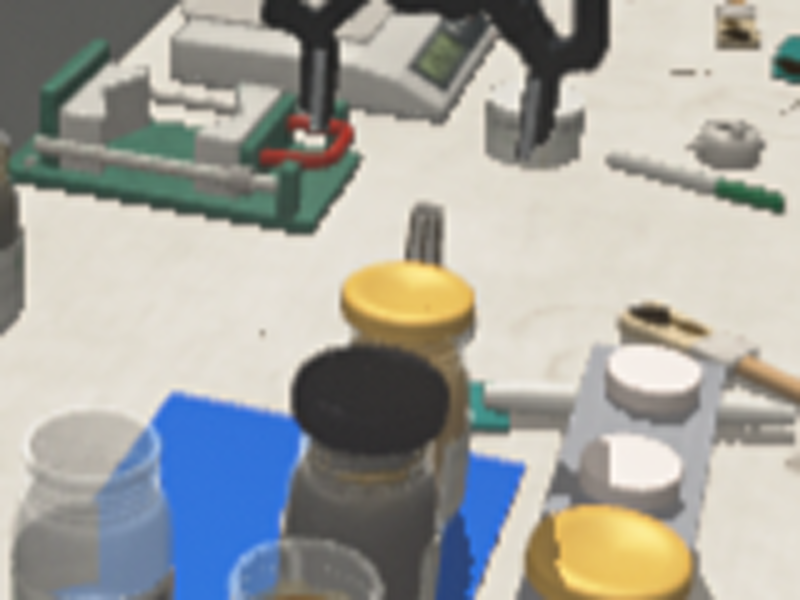

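The first gold cap sits flat on its jar. Now the second one.

```bash
python3 -m jog '30 -20 0 0 0 0 1; 70 -47 0 0 0 0 1; 110 -74 5 0 0 0 1; 145 -97 10 0 0 0 1; 168 -112 18 0 0 0 1; 175 -116.5 20 0 0 0 1; 175 -116.5 20 0 0 0 1;175 -116.5 20 0 0 0 1'; python3 go.py 442.3 -237.6 109.5
```

```text
clock: 20.38
eef_pos: [443.5, -238.9, 169.4]
tool_rot: [3.14, 0.001, 1.605]
force: [-0.1, 0.6, -0.5]
width: 85.2
t 20.52 pos [ 443.2 -238.7  169.3] sd [0.2 0.2 0. ] rpy [1.7994e+02 3.0000e-02 9.1940e+01] w 85.7 F [-0.  -0.2 -0.4] -> shift [ 1.2 -0.9 59.8] turn [ 0.1  0.  -0.1]
```

```bash
python3 -m jog '1 -0.5 20 0 0 0 1; 1 -0.5 40 0 0 0 1; 1 -0.5 55 0 0 0 1; 1 -0.5 60 0 0 0 1; 1 -0.5 60 0 0 0 1; 1 -0.5 60 0 0 0 1'; python3 go.py 442.3 -237.6 109.5
```

```text
clock: 21.32
eef_pos: [442.3, -236.9, 109.8]
tool_rot: [3.141, 0.001, 1.606]
force: [0.8, 0.5, 1.1]
width: 85.6
t 21.48 pos [ 442.3 -236.9  109.8] sd [0.1 0.  0. ] rpy [1.7994e+02 3.0000e-02 9.2010e+01] w 85.4 F [0.5 0.3 0.2] -> shift [-0.7  0.   0.3] turn [0.1 0.  0. ]
```

```bash
python3 -m jog '-0.7 0 0.5 0 0 0 0.8; -0.7 0 0.5 0 0 0 -1; -0.7 0 0.5 0 0 0 -1; -0.7 0 0.5 0 0 0 -1; -0.7 0 0.5 0 0 0 -1; -0.7 0 0.5 0 0 0 -1'; python3 -m jog '0 0 -10 0 0 0 -1; 0 0 -25 0 0 0 -1; 0 0 -45 0 0 0 -1; 0 0 -60 0 0 0 -1; 0 0 -60 0 0 0 -1;0 0 -60 0 0 0 -1'; python3 go.py 547.2 -188.3 170; python3 - <<'E'
from h import *
from cell import ctrl
for n in ("side",):
    d=ctrl.get_image(n);t=Cam(d); u,v=map(int,t.proj([[442,-238,165]])[0]); c=t.img[v-60:v+60,u-80:u+80]; cv2.imwrite(f"pics/{n}9.png",cv2.resize(c,None,fx=5,fy=5,interpolation=cv2.INTER_CUBIC)[:,:,::-1])
E
```

```text
clock: 22.28
eef_pos: [441.7, -237.5, 109.6]
tool_rot: [-3.141, 0.001, 1.606]
force: [-2.3, 1.5, 9.0]
width: 59.3
clock: 23.02
eef_pos: [441.5, -237.3, 168.5]
tool_rot: [-3.141, -0.0, 1.606]
force: [-0.1, 0.5, -0.4]
width: 59.0
t 23.18 pos [ 441.4 -237.2  168.2] sd [0.1 0.1 0.2] rpy [-1.7995e+02 -3.0000e-02  9.2010e+01] w 58.7 F [-0.   0.2 -0.2] -> shift [ 45.2 107.4  -1.8] turn [-0.1 -0.   0. ]
```

View pics/side9.png

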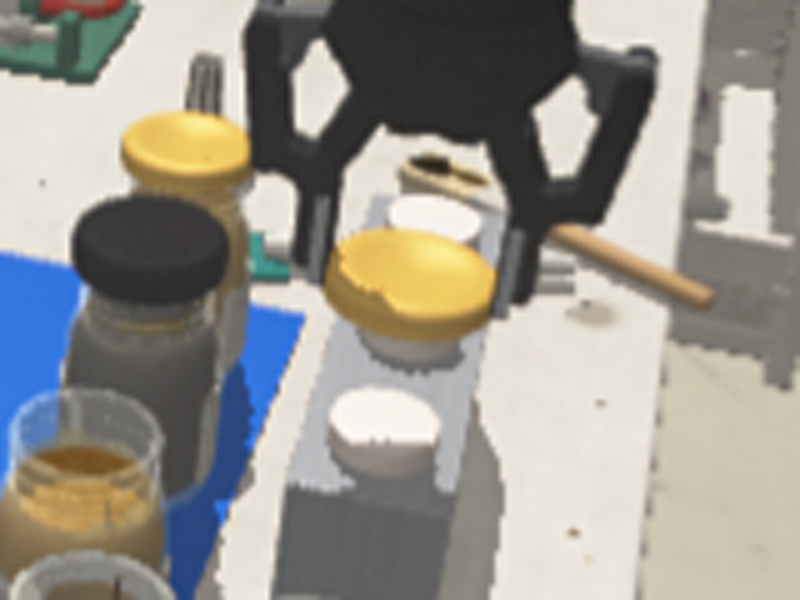

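```bash
python3 -m jog '10 25 0 0 0 0 -1; 23 55 0 0 0 0 -1; 35 85 0 0 0 0 -1; 43 102 0 0 0 0 -1; 45 107 0 0 0 0 -1; 45 107 0 0 0 0 -1;45 107 0 0 0 0 -1'; python3 go.py 547.2 -188.3 115
```

```text
clock: 24.15
eef_pos: [546.0, -189.6, 168.6]
tool_rot: [-3.14, 0.0, 1.604]
force: [-0.7, -0.3, 0.2]
width: 58.8
t 24.3 pos [ 546.3 -189.5  168.7] sd [0.2 0.1 0.1] rpy [-1.7995e+02  2.0000e-02  9.1930e+01] w 58.7 F [-0.1 -0.1  0. ] -> shift [ 1.2  1.  53.7] turn [-0.   0.  -0.1]
```

```bash
python3 -m jog '1 0.5 15 0 0 0 -1; 1 0.5 30 0 0 0 -1; 1 0.5 45 0 0 0 -1; 1 0.5 52 0 0 0 -1; 1 0.5 54 0 0 0 -1; 1 0.5 54 0 0 0 -1'; python3 go.py 547.2 -188.3 110; python3 - <<'E'
from h import *
from cell import ctrl
for n in ("side",):
    d=ctrl.get_image(n);t=Cam(d); u,v=map(int,t.proj([[547,-188,115]])[0]); c=t.img[v-60:v+60,u-80:u+80]; cv2.imwrite(f"pics/{n}10.png",cv2.resize(c,None,fx=5,fy=5,interpolation=cv2.INTER_CUBIC)[:,:,::-1])
E
```

```text
clock: 25.1
eef_pos: [547.9, -187.6, 114.8]
tool_rot: [3.141, 0.0, 1.606]
force: [0.3, -1.2, -0.1]
width: 59.0
t 25.25 pos [ 548.  -187.7  115.1] sd [0.1 0.  0.2] rpy [1.7996e+02 1.0000e-02 9.2010e+01] w 58.9 F [-0.1 -0.1 -0.1] -> shift [-0.6 -0.8  5.1] turn [0. 0. 0.]
```

View pics/side10.png

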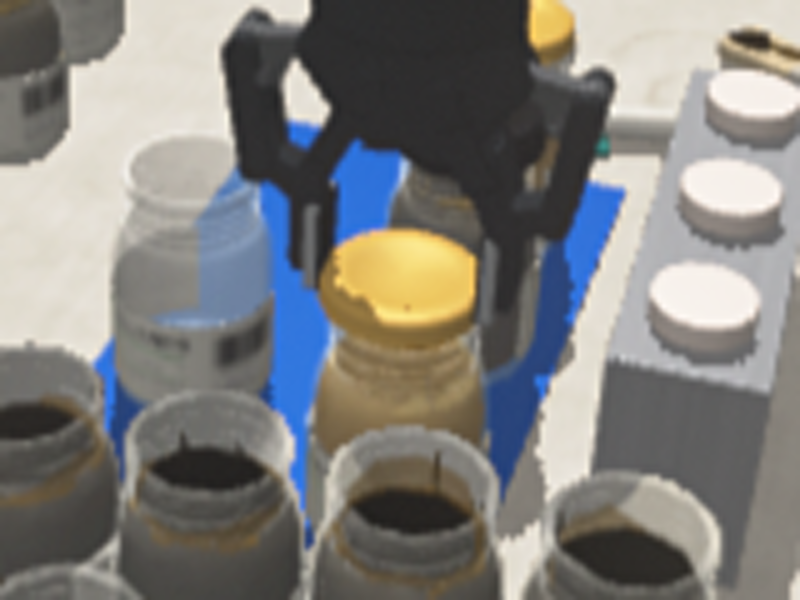

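```bash
python3 -m jog '-0.6 -0.6 2 0 0 0 -1; -0.6 -0.6 3 0 0 0 -1; -0.6 -0.6 4 0 0 0 -1; -0.6 -0.6 5 0 0 0 -1; -0.6 -0.6 5 0 0 0 -1';python3 go.py 547.2 -188.3 110
```

```text
clock: 25.98
eef_pos: [547.1, -188.3, 109.7]
tool_rot: [-3.142, 0.0, 1.606]
force: [-0.1, 0.3, 0.5]
width: 58.9
t 26.12 pos [ 547.1 -188.3  109.7] sd [0. 0. 0.] rpy [180.     0.    92.01] w 59.0 F [-0.2  0.1  0.1] -> shift [-0.1  0.1 -0.3] turn [0. 0. 0.]
```

```bash
python3 -m jog '0 0 0.4 0 0 0 -1; 0 0 0.4 0 0 0 -1;0 0 0.4 0 0 0 -1'; python3 go.py 547.2 -188.3 110
```

```text
clock: 26.55
eef_pos: [547.2, -188.3, 109.5]
tool_rot: [3.141, 0.0, 1.606]
force: [-0.3, -0.4, 1.3]
width: 59.0
t 26.7 pos [ 547.1 -188.3  109.5] sd [0. 0. 0.] rpy [179.99   0.    92.01] w 58.8 F [-0.4 -0.2  2.4] -> shift [-0.   0.1 -0.5] turn [0. 0. 0.]
```

Contact at 2.4 N. I'll release, retreat up, then move clear of the top view (back toward the start side).

```bash
python3 -m jog '0 0 0.2 0 0 0 -1; 0 0 0.2 0 0 0 0.6; 0 0 0.2 0 0 0 0.8; 0 0 0.2 0 0 0 1; 0 0 0.2 0 0 0 1; 0 0 0.2 0 0 0 1'; python3 -m jog '0 0 -10 0 0 0 1; 0 0 -30 0 0 0 1; 0 0 -60 0 0 0 1; 0 0 -90 0 0 0 1; 0 0 -110 0 0 0 1;0 0 -110 0 0 0 1'; python3 go.py 300 -560 220
```

```text
clock: 27.5
eef_pos: [547.1, -188.3, 109.1]
tool_rot: [3.142, -0.0, 1.606]
force: [-0.4, -0.2, 0.5]
width: 85.7
clock: 28.25
eef_pos: [548.3, -188.5, 221.2]
tool_rot: [3.137, 0.001, 1.606]
force: [-1.2, 0.0, -1.0]
width: 85.2
t 28.4 pos [ 547.2 -188.3  219.6] sd [0.7 0.1 1.1] rpy [1.7994e+02 2.0000e-02 9.2000e+01] w 85.4 F [-0.6 -0.1 -0.3] -> shift [-362.8 -260.1   -0.5] turn [0.1 0.  0. ]
```

```bash
python3 -m jog '-40 -25 0 0 0 8 1; -90 -65 0 0 0 17 1; -140 -100 0 0 0 26 1; -190 -135 0 0 0 35 1; -240 -170 0 0 0 44 1; -290 -207 0 0 0 53 1; -335 -240 0 0 0 60 1; -362 -260 0 0 0 65 1'; python3 -m jog '0 0 0 0 0 0 1; 0 0 0 0 0 0 1; 0 0 0 0 0 0 1'; python3 - <<'E'
from meas import *
from cell import ctrl
for n in ("side","top"):
    d=ctrl.get_image(n);np.savez(f"{n}E.npz",**d);cv2.imwrite(f"pics/{n}E.png",d["image"][:,:,::-1])
t=load("topE.npz")
run(t,dict(goldL=(547,-188,118,128,40),lid=(556,-311,126,138,42),goldR=(565,-408,118,128,40),empty=(659,-248,108,118,50)))
vv,uu=np.mgrid[0:400,0:640]; P=t.depth(np.c_[uu.ravel(),vv.ravel()]).reshape(400,640,3)
for n,(x,y) in dict(goldL=(547,-188),lid=(556,-311),goldR=(565,-408)).items():
    m=(np.hypot(P[...,0]-x,P[...,1]-y)<26)&(P[...,2]>115); q=P[m]; A=np.c_[q[:,:2]-q[:,:2].mean(0),np.ones(len(q))]; s=np.linalg.lstsq(A,q[:,2],rcond=None)[0]; print(n,"tilt",np.round(s,4))
s=ctrl.read_state();print(s["clock"],s["eef_pos"],s["force"])
E
```

```text
clock: 29.45
eef_pos: [296.6, -561.4, 217.8]
tool_rot: [-3.14, 0.002, 0.465]
force: [0.2, 0.2, -0.6]
width: 85.5
clock: 29.82
eef_pos: [301.4, -557.7, 218.8]
tool_rot: [-3.141, -0.001, 0.474]
force: [-0.1, 0.1, 0.0]
width: 85.4
goldL 648 z 123.3 enc [ 547.3 -187.6] 31.4 alg [ 547.1 -188.2] 21.9 mean [ 547.1 -188.2]
lid 739 z 131.3 enc [ 557.1 -311.3] 33.3 alg [ 556.8 -311.4] 23.1 mean [ 556.6 -311.4]
goldR 667 z 123.2 enc [ 565.6 -407.5] 31.5 alg [ 565.1 -407.5] 22.1 mean [ 565.1 -407.5]
empty 168 z 112.7 enc [ 658.7 -248.1] 29.7 alg [ 658.7 -248.1] 27.2 mean [ 659.5 -248. ]
goldL tilt [ 1.700000e-03 -2.300000e-03  1.233624e+02]
lid tilt [4.500000e-03 6.000000e-04 1.315945e+02]
goldR tilt [-4.800000e-03  2.200000e-03  1.232085e+02]
29.925 [ 301.09514418 -558.10158044  219.07271111] [0.81758528 0.49301073 0.02775384]
```

View pics/topE.png

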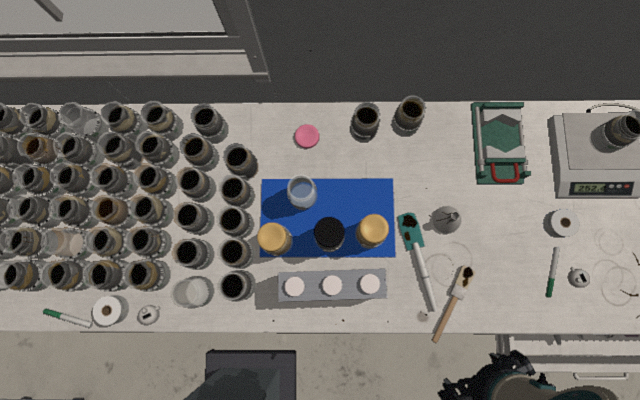

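View pics/sideE.png

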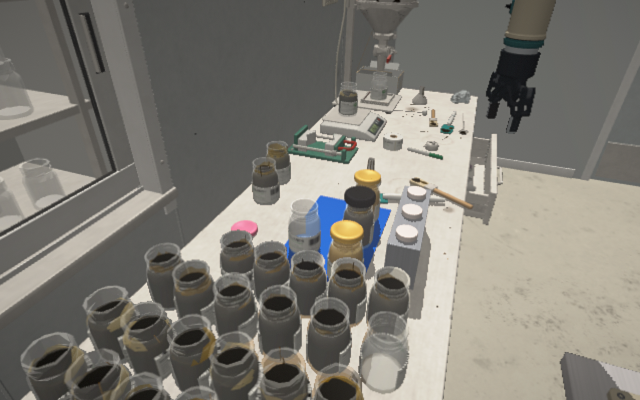

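The final views show gold caps at (275,238) and (373,230), the lid at (329,233), and the empty jar still open at (302,192). The rests are bare and the robot is clear. Handing in.

```bash
python3 -c "
from cell import ctrl
print(ctrl.finish_job())"
```

```text
the job is handed in; nothing more can be done
None
```

I placed the black lid on the dark jar and a gold cap on each of the two amber jars, then backed the arm clear and handed the job in at about 30 s. The hand-in gives no verdict.

**Centring:** in the last top view, each cap and the lid lay within about 1.5 mm of the jar-mouth centre measured at the start (the limit is 12 mm).

**Height and tilt:** the cap and lid tops were at the heights expected for lying flat on the rims (123 mm for the caps, 131 mm for the lid), with tilt under 0.01 rad.

**Jars:** the empty jar is still open and within 1 mm of its starting place. The filled jars look upright in the side view. Their mouths are now covered, so I judged their positions only from the lids.

**Odd readings:** the finger opening read 59 mm on the 64 mm caps and 63 mm on the 66 mm lid. I took this as a sensor offset, because the grasps held and the placings came out right. No check failed.

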